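# Take down a stack of rinsed paper moulds and lay them out to dry

### The arm

A 7-joint arm with a two-finger parallel gripper is mounted at the origin on the work surface. World frame = base frame: x ahead of the robot, y to its left, z up, the work surface at z = 0. Lengths are in m, angles in rad, forces in N, time in s.
With the tool pointing down it reaches from about 0.4 to 0.85 m from the base axis. Payload 6.9 kg.
Tool frame: the origin (TCP) lies between the finger pads; the fingertips stand 22 mm ahead of it and the grasp point (between the pads) lies 3 mm ahead of it (tip_extent is the z of the fingertips in the tool frame, in m); z points along the fingers, y is the line along which they close (so a half turn about z gives the same grasp; the last joint's range is limited). The gripper opens to 85 mm and grips with 20 to 120 N. Pads are 22 mm wide; open, the fingers measure 114 mm over their backs; the gripper's body (76 mm by 85 mm) begins 54 mm behind the grasp point. The pads swing forward as they close: fully open they stand 13 mm farther back than shut.
Start: joints at [-1.242, 0.507, -0.238, 1.5, 0.126, 1.149, -0.155], TCP at [0.138, 0.61, 0.253] pointing down, gripper open.
Joint ranges: [-3.08, 3.08], [-0.24, 2.05], [-1.43, 1.35], [0, 2.5], [-1.52, 4.66], [0.17, 1.96], [-2.89, 2.89]. Speed limits (rad/s): [2.39, 2.39, 3.14, 3.14, 3.14, 3.14, 3.14].

### API

Orientations are given as a unit quaternion [w, x, y, z].
In Python, from plant import * gives the robot as it stands. The module is installed in compiled form; this text tells all that it offers.
- The arm moves only by the tool arm_command, never from a script. Its arguments are lists of equal length, an entry for each row: "delta_pos": the shift along the world's x, y, z in mm, a list of three; "twist": the turn, a rotation vector about the world's x, y, z in rad, a list of three. In form: {"delta_pos": [[x, y, z], ...], "twist": [[ax, ay, az], ...]}. A call has 1 to 12 rows; each row shifts and turns the commanded pose from where the row before left it; what a row does not reach is not made up. A row lasts 1/10 s, in which the tool goes at most 50 mm and 8.59 degrees, less where a joint would pass 70% of its speed; a pose out of reach is approached as far as the arm can. A call with a gripper value outside its range is refused whole. "grip" is the finger opening in mm, from 0 to 85.4, set as the call begins (left out, the last holds). The fingers move at their own pace and stop on an object; "grip_force" is the grip in N (left out, the last holds). Time passes only in rows, so rows that do not move let the fingers close. It gives the time, the measured TCP pose, the force, the opening and the grip force at its end, in the units of the state.
- get_obs(): the state, without advancing time (a new reading comes with each control period).
- camera(name): name is "side" or "top"; returns the picture (384x512x3 uint8, blue, green, red); there is no depth.
- get_calibration(name): a dict with "intrinsics" (3x3 intrinsics, pixels), "camera_from_world" (4x4, takes a point from world to camera coordinates). Camera axes: x right, y down, z forward; pixel columns grow to the right and rows downward; lengths in m; the calibration is good to about 2 mm. A picture is of the moment at which its call begins. get_calibration takes no time and is no camera call.
- finish_job(): hands the job in; it is judged then, once.
The state is a dict: "time": time; "q": joint angles; "qvel": joint speeds; "joint_torque": joint torques, N m; "ee_pos": TCP position; "tcp_rot": TCP orientation; "force": force on the tool from outside, world axes, zero at the start; "moment": the same for the moment, N m; "grip_width": finger opening in m; "gripper_force": force on a finger pad.
Only numpy, scipy, OpenCV 4.12 (cv2) and the standard library are available. Lean on these libraries where they do the work, as an engineer would, in place of code of your own. Each camera call takes 0.05 s, during which the arm holds its last target. There are 200 camera calls.

### The job

The rinsed papermaking frames stand stacked on the green draining board: take the stack down from the top, one frame at a time, and lay each on the drying place of its own size, the two open deckles on the wooden slat racks and the two mesh-covered moulds, mesh up, on the bearers of the white drip trays. Each frame must end lying flat, centred on its place and square with it; never let a frame tip onto its side, and leave the pigment jar and the spray bottle where they stand.

Things in the scene. Friction and masses are not known exactly. Their poses are not given: they have to be found in the camera images.
- small_deckle: Small deckle: open frame of light wood, no mesh, 110 long x 54 wide x 18 mm high, rails 10 mm wide, 50 g. Starts on top of the stack, squarely on the small mould. Loose. Origin: centre of its underside; x along its length, y across its width, z up (mesh or window faces up). Both deckles are the same above and below.
- small_mould: Small mould: light wood frame covered with silver-grey wire mesh flush with its upper side (thin brass strips round the mesh), 110 long x 54 wide x 22 mm high, rails 10 mm wide, 70 g. Second from the top, lying across the large deckle. Loose. Origin: centre of its underside; x along its length, y across its width, z up (mesh or window faces up). 
- large_deckle: Large deckle: open frame of dark wood, no mesh, 180 long x 66 wide x 18 mm high, rails 13 mm wide, 90 g. Third from the top, squarely on the large mould. Loose. Origin: centre of its underside; x along its length, y across its width, z up (mesh or window faces up). 
- large_mould: Large mould: dark wood frame covered with silver-grey wire mesh flush with its upper side (thin brass strips round the mesh), 180 long x 66 wide x 22 mm high, rails 13 mm wide, 130 g. Bottom of the stack, on a fixed green draining board (205 x 100 mm, 12 mm thick). Loose. Origin: centre of its underside; x along its length, y across its width, z up (mesh or window faces up). 
- small_slat_rack: Small slat rack, fixed: four brown wooden slats across two runners, 126 long x 80 wide, slat tops 16 mm above the table. Origin: centre of its underside, on the table; x along its length, z up. Place of the small deckle.
- small_drip_tray: Small drip tray, fixed: white plastic tray 126 long x 80 wide with a 10 mm high rim and two blue bearers across it (at x = -34 and +34 mm) whose tops are 16 mm above the table. Origin: centre of its underside, on the table; x along its length, z up. Place of the small mould.
- large_slat_rack: Large slat rack, fixed: six brown wooden slats across two runners, 196 long x 92 wide, slat tops 16 mm above the table. Origin: centre of its underside, on the table; x along its length, z up. Place of the large deckle.
- large_drip_tray: Large drip tray, fixed: white plastic tray 196 long x 92 wide with a 10 mm high rim and two blue bearers across it (at x = -60 and +60 mm) whose tops are 16 mm above the table. Origin: centre of its underside, on the table; x along its length, z up. Place of the large mould.
- pigment_jar: Amber pigment jar with a black lid, 62 mm across, 75 mm high, standing loose beyond the work; not to be moved. Origin: centre of its underside.
- spray_bottle: Blue spray bottle with a white head, 60 mm across, 130 mm high, standing loose beyond the work; not to be moved. Origin: centre of its underside.
Things that resemble listed ones, but are neither listed nor needed, are in the scene too. Leave any black or purple look-alike of the small_deckle alone.

How it is judged:
On the way, in this order (a step that is already met when the one before it is completed fails the run):
1. the small deckle lies released on the small slat rack (horizontal distance between small_deckle and small_slat_rack below 0.012 m and z of small_deckle in the frame of small_slat_rack between 0.013 and 0.019 m and angle between small_deckle's own z axis and vertical below 0.06 rad and angle between the x axis of small_deckle and the x axis of small_slat_rack, either way round below 0.17 rad and contact force between the fingers and small_deckle below 0.2 N and linear speed of small_deckle below 0.02 m/s and angular speed of small_deckle below 0.2 rad/s), for 0.2 s.
2. the small mould lies released on the small drip tray (horizontal distance between small_mould and small_drip_tray below 0.012 m and z of small_mould in the frame of small_drip_tray between 0.013 and 0.019 m and angle between small_mould's own z axis and vertical below 0.06 rad and angle between the x axis of small_mould and the x axis of small_drip_tray, either way round below 0.17 rad and contact force between the fingers and small_mould below 0.2 N and linear speed of small_mould below 0.02 m/s and angular speed of small_mould below 0.2 rad/s), for 0.2 s.
3. the large deckle lies released on the large slat rack (horizontal distance between large_deckle and large_slat_rack below 0.012 m and z of large_deckle in the frame of large_slat_rack between 0.013 and 0.019 m and angle between large_deckle's own z axis and vertical below 0.06 rad and angle between the x axis of large_deckle and the x axis of large_slat_rack, either way round below 0.17 rad and contact force between the fingers and large_deckle below 0.2 N and linear speed of large_deckle below 0.02 m/s and angular speed of large_deckle below 0.2 rad/s), for 0.2 s.
4. the large mould lies released on the large drip tray (horizontal distance between large_mould and large_drip_tray below 0.012 m and z of large_mould in the frame of large_drip_tray between 0.013 and 0.019 m and angle between large_mould's own z axis and vertical below 0.06 rad and angle between the x axis of large_mould and the x axis of large_drip_tray, either way round below 0.17 rad and contact force between the fingers and large_mould below 0.2 N and linear speed of large_mould below 0.02 m/s and angular speed of large_mould below 0.2 rad/s), for 0.2 s.
At the end, for the whole second after the job is handed in: Each frame lies released and at rest on the place of its kind and size: centre within 12 mm of the place's centre, underside 13 to 19 mm above the place's underside, right side up and level within 0.06 rad, long axis within 0.17 rad of the place's, either way round (all of step 1 and all of step 2 and all of step 3 and all of step 4); the robot touches nothing.
It fails at once if the pigment jar is moved more than 30 mm or tipped (distance of pigment_jar from where it was at the start of the episode above 0.03 m or angle between pigment_jar's own z axis and vertical above 0.4 rad).
It fails at once if the spray bottle is moved more than 30 mm or tipped (distance of spray_bottle from where it was at the start of the episode above 0.03 m or angle between spray_bottle's own z axis and vertical above 0.4 rad).
It fails at once if a frame is tipped onto its side (angle between any of small_deckle, small_mould, large_deckle, large_mould's own z axis and vertical above 0.8 rad).
It also fails if it takes over 128 s, if anything falls off the work surface, if the arm or the gripper's body presses on something with over 40 N, if the wrist force passes 120 N, or if a joint passes its speed limit or range.

## Working session

There is one attempt and no reset: what is moved stays moved. The work goes in short steps, Python scripts to look and compute and a tool call to move; the robot and the scene stay as the last step left them, time stands still between calls to the robot, and variables do not carry over. Pictures are saved under pics/ and viewed, at most 14 in all, crops included, and the job is handed in when it is done.

Besides the shell and the picture viewer there is one more tool, called as name(argument=value, ...) on one line, values as JSON. arm_command: Moves the arm, as the interface text tells. Its arguments: {"type":"object","properties":{"delta_pos":{"type":"array"},"twist":{"type":"array"},"grip":{"type":"number"},"grip_force":{"type":"number"}},"required":["delta_pos","twist"]}

```bash
mkdir -p pics
python3 - <<'E'
from plant import *
import cv2,numpy as np
for n in("top","side"):
    cv2.imwrite(f"pics/{n}0.png",camera(n)); c=get_calibration(n); print(n,np.round(c["intrinsics"],1).tolist(),np.round(c["camera_from_world"],3).tolist())
print(get_obs())
E
```

```text
top [[377.2, 0.0, 259.1], [0.0, 377.2, 191.9], [0.0, 0.0, 1.0]] [[0.024, -1.0, 0.007, 0.078], [-0.983, -0.025, -0.184, 0.528], [0.184, -0.002, -0.983, 1.278], [0.0, 0.0, 0.0, 1.0]]
side [[445.2, 0.0, 253.2], [0.0, 445.2, 198.6], [0.0, 0.0, 1.0]] [[0.749, -0.663, 0.008, -0.32], [-0.419, -0.483, -0.769, 0.336], [0.514, 0.572, -0.639, 1.104], [0.0, 0.0, 0.0, 1.0]]
{'time': 0.1, 'q': array([-1.24248983,  0.50826239, -0.23753122,  1.5010338 ,  0.12564959,
        1.14888844, -0.15478172]), 'qvel': array([-3.15288577e-04, -2.59695275e-03,  9.75148636e-05, -2.00948431e-03,
        8.36555268e-04,  1.04223768e-03,  3.90754029e-04]), 'joint_torque': array([-4.76837478e-03, -6.21842408e+01, -2.19451994e+00, -2.50206828e+01,
        1.26096251e-02,  7.77064415e-03, -2.69011053e-05]), 'ee_pos': array([0.13806869, 0.60913426, 0.25251087]), 'tcp_rot': array([-9.88589834e-05,  1.11168364e-01,  9.93801261e-01, -7.99298376e-04]), 'force': array([-0.32952709,  0.49924581, -0.39331285]), 'moment': array([ 0.02192856, -0.04875893,  0.04660294]), 'gripper_force': 0.0, 'grip_width': 0.08546715702073601}
```

View pics/top0.png

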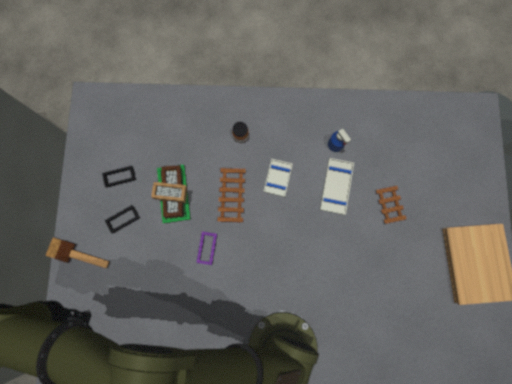

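View pics/side0.png

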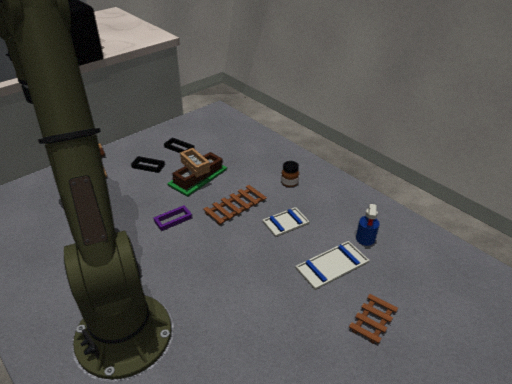

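The top view shows the stack at (173,193), the large rack at (232,195), the small tray at (279,178), the large tray at (338,186) and the small rack at (390,205). The jar is at (240,132) and the bottle at (339,140). The black and purple look-alikes lie near the stack and are to be left alone.

```bash
cat > h.py <<'E'
from plant import *
import cv2,numpy as np
def ray(name,uv,z):
    c=get_calibration(name);K=c["intrinsics"];T=c["camera_from_world"];R,t=T[:3,:3],T[:3,3]
    uv=np.atleast_2d(uv).astype(float);d=np.c_[uv,np.ones(len(uv))]@np.linalg.inv(K).T@R
    o=-R.T@t
    return (o+d*((z-o[2])/d[:,2])[:,None])[:,:2]
def rect(name,mask,z):
    v,u=np.nonzero(mask); p=ray(name,np.c_[u,v],z)
    (c,s,a)=cv2.minAreaRect((p*1000).astype(np.float32))
    if s[0]<s[1]: a+=90; s=s[::-1]
    a=(a+90)%180-90
    return np.round(c,1),np.round(s,1),round(a,1),np.round(p.mean(0)*1000,1),len(u)
def box(m,b):
    o=np.zeros_like(m);x0,y0,x1,y1=b;o[y0:y1,x0:x1]=m[y0:y1,x0:x1];return o
def hsv(im): return cv2.cvtColor(im,cv2.COLOR_BGR2HSV)
E
python3 - <<'E'
from h import *
im=cv2.imread("pics/top0.png");H=hsv(im);h,s,v=cv2.split(H)
brown=((h<15)&(s>110)&(v>60)).astype(np.uint8)
white=((v>150)&(s<60)).astype(np.uint8)|((h>100)&(h<130)&(s>120)).astype(np.uint8)
green=((h>45)&(h<85)&(s>120)).astype(np.uint8)
wood=((h>8)&(h<25)&(s>50)&(v>115)).astype(np.uint8)
print("lrack",rect("top",box(brown,(214,160,250,228)),.016))
print("srack",rect("top",box(brown,(370,180,412,230)),.016))
print("stray",rect("top",box(white,(258,152,300,202)),.010))
print("ltray",rect("top",box(white,(316,156,360,220)),.010))
print("board",rect("top",box(green,(150,155,200,230)),.012))
print("wood",rect("top",box(wood,(148,175,192,210)),.092))
blue=((h>100)&(h<130)&(s>120)).astype(np.uint8)
for b in((258,152,300,202),(316,156,360,220)):
    n,l,st,c=cv2.connectedComponentsWithStats(box(blue,b))
    for i in range(1,n):
        if st[i,4]>10: print("blue",rect("top",l==i,.016))
m=np.zeros_like(im)
for k,(a,c) in enumerate(((brown,(0,0,255)),(white,(255,255,255)),(green,(0,255,0)),(wood,(0,200,255)))): m[a>0]=c
cr=slice(120,240),slice(145,420)
a=np.vstack([cv2.resize(x[cr],None,fx=2.5,fy=2.5,interpolation=0) for x in(im,m)])
cv2.imwrite("pics/c1.png",a);print(a.shape)
E
```

```text
lrack (array([519.6, 191.9]), array([192.1,  89.4]), -0.1, array([519.2, 191.4]), 700)
srack (array([ 499.1, -381.8]), array([121.6,  77.4]), 12.7, array([ 497.5, -381.6]), 416)
stray (array([589.9,  24.3]), array([126.9,  80.6]), -12.5, array([588.7,  24.8]), 659)
ltray (array([ 563.9, -191.2]), array([195.9,  92.4]), -10.2, array([ 562.1, -190.7]), 1224)
board (array([520.1, 401.5]), array([202.1,  98.6]), 9.6, array([498.4, 387.3]), 302)
wood (array([513.2, 401.6]), array([112.3,  55.5]), 85.7, array([513.1, 401.1]), 289)
blue (array([622.3,  17.4]), array([60.2,  6.4]), 77.0, array([622.7,  18.7]), 32)
blue (array([556.6,  32.4]), array([63.1,  7.2]), 77.1, array([556.2,  31.4]), 35)
blue (array([ 622.8, -201.8]), array([74.7,  6.7]), 79.8, array([ 622.4, -202.7]), 39)
blue (array([ 505.1, -180.2]), array([76.4,  6.5]), 79.9, array([ 504.9, -180.1]), 40)
(600, 688, 3)
```

View pics/c1.png

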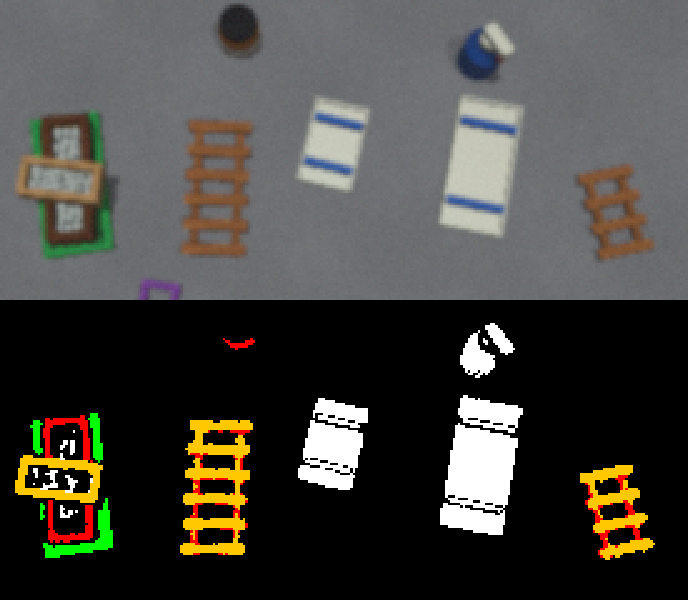

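arm_command(delta_pos=[[31,-17,0],[31,-17,0],[31,-17,0],[31,-17,0],[31,-17,0],[31,-17,0],[31,-17,0],[31,-17,0],[31,-18,0],[32,-18,0],[32,-18,0],[32,-18,0]], twist=[[0,0,-0.119],[0,0,-0.119],[0,0,-0.119],[0,0,-0.119],[0,0,-0.119],[0,0,-0.119],[0,0,-0.119],[0,0,-0.119],[0,0,-0.119],[0,0,-0.119],[0,0,-0.119],[0,0,-0.119]], grip=85, grip_force=25)

```text
time: 1.3
ee_pos: [0.5141, 0.4006, 0.2529]
tcp_rot: [-0.0, 0.736, 0.677, -0.0]
force: [0.2, 0.2, -0.2]
grip_width: 0.0849
gripper_force: 0.0
```

arm_command(delta_pos=[[0,0,-20],[0,0,-20],[0,0,0],[0,0,0]], twist=[[0,0,0],[0,0,0],[0,0,0],[0,0,0]])

```text
time: 1.7
ee_pos: [0.5128, 0.4016, 0.2131]
tcp_rot: [-0.0, 0.735, 0.678, -0.001]
force: [1.1, 1.7, 0.9]
grip_width: 0.0851
gripper_force: 0.0
```

```bash
cat >> h.py <<'E'
def pose():
    o=get_obs();w,x,y,z=o["tcp_rot"]
    Y=np.array([2*(x*y-w*z),1-2*(x*x+z*z),2*(y*z+w*x)]);Z=np.array([2*(x*z+w*y),2*(y*z-w*x),1-2*(x*x+y*y)])
    print("t",round(o["time"],2),"pos",np.round(o["ee_pos"]*1000,1),"yang",round(np.degrees(np.arctan2(Y[1],Y[0])),2),"zax",np.round(Z,3),"w",round(o["grip_width"]*1000,1),"F",np.round(o["force"],1),round(o["gripper_force"],1),"q7",round(o["q"][6],2))
E
python3 - <<'E'
from h import *
pose()
im=camera("top");cv2.imwrite("pics/t1.png",im);i2=camera("side");cv2.imwrite("pics/s1.png",i2)
a=np.hstack([cv2.resize(im[140:250,130:230],(400,440)),cv2.resize(i2[110:220,130:230],(400,440))]);cv2.imwrite("pics/c2.png",a)
E
```

```text
t 1.7 pos [512.8 401.6 213.1] yang -4.57 zax [-0.001 -0.001 -1.   ] w 85.1 F [1.1 1.7 0.9] 0.0 q7 -0.69
```

View pics/c2.png

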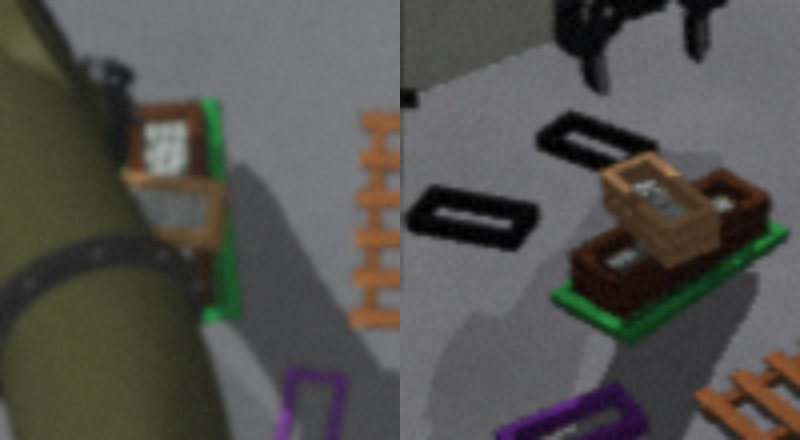

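The crop shows the stack undisturbed, with the open gripper directly over it. I'll descend so only the deckle is straddled.

arm_command(delta_pos=[[0,0,-25],[0,0,-25],[0,0,-25],[0,0,-20],[0,0,-10],[0,0,-9],[0,0,0],[0,0,0]], twist=[[0,0,0],[0,0,0],[0,0,0],[0,0,0],[0,0,0],[0,0,0],[0,0,0],[0,0,0]])

```text
time: 2.6
ee_pos: [0.5136, 0.4019, 0.1002]
tcp_rot: [0.0, 0.735, 0.678, 0.001]
force: [-0.1, -0.6, -0.0]
grip_width: 0.0847
gripper_force: 0.0
```

arm_command(delta_pos=[[0,0,0],[0,0,0],[0,0,0],[0,0,0],[0,0,0],[0,0,0]], twist=[[0,0,0],[0,0,0],[0,0,0],[0,0,0],[0,0,0],[0,0,0]], grip=45, grip_force=25)

```text
time: 3.2
ee_pos: [0.5136, 0.4018, 0.1002]
tcp_rot: [0.0, 0.735, 0.678, 0.001]
force: [-1.4, -0.9, 6.1]
grip_width: 0.0534
gripper_force: 27.0
```

Run:
```python
from h import *
pose()
i2=camera("side");cv2.imwrite("pics/c3.png",cv2.resize(i2[110:220,130:240],(550,550)))
```

```text
t 3.2 pos [513.6 401.8 100.2] yang -4.59 zax [ 0.001  0.001 -1.   ] w 53.4 F [-1.4 -0.9  6.1] 27.0 q7 -0.67
```

View pics/c3.png

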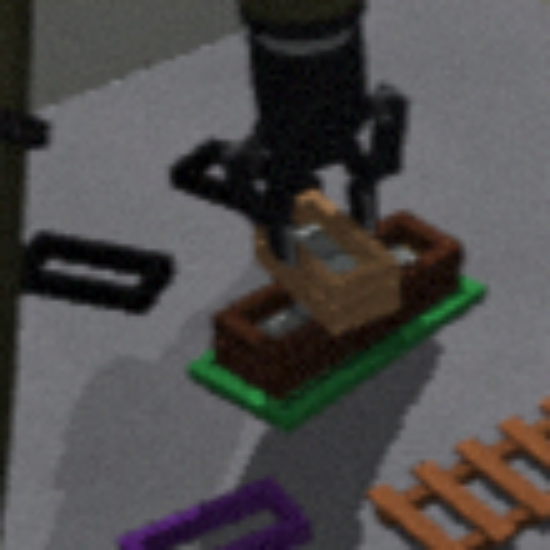

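Fingers close on the deckle (53.4 mm). Lift a little and check.

arm_command(delta_pos=[[0,0,5],[0,0,10],[0,0,15],[0,0,20],[0,0,20],[0,0,20],[0,0,0],[0,0,0]], twist=[[0,0,0],[0,0,0],[0,0,0],[0,0,0],[0,0,0],[0,0,0],[0,0,0],[0,0,0]])

```text
time: 4.05
ee_pos: [0.5131, 0.4016, 0.1896]
tcp_rot: [-0.0, 0.735, 0.678, 0.0]
force: [-0.2, -0.2, 0.3]
grip_width: 0.0537
gripper_force: 26.4
```

Run:
```python
from h import *
pose()
i2=camera("side");cv2.imwrite("pics/c4.png",cv2.resize(i2[80:200,130:250],(600,600)))
```

```text
t 4.05 pos [513.1 401.6 189.6] yang -4.58 zax [ 0.     0.001 -1.   ] w 53.7 F [-0.2 -0.2  0.3] 26.4 q7 -0.68
```

View pics/c4.png

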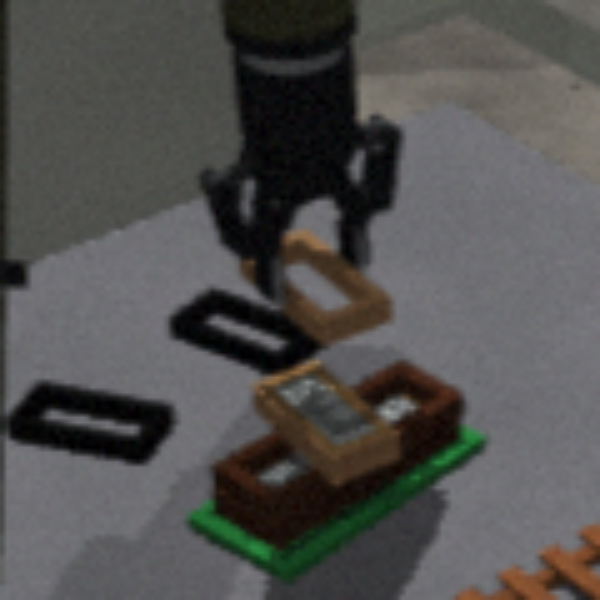

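Only the deckle was lifted, and it is level. Carry it to the small rack.

arm_command(delta_pos=[[0,-20,0],[0,-30,0],[0,-34,0],[0,-34,0],[0,-34,0],[0,-34,0],[0,-34,0],[0,-34,0],[0,-34,0],[0,-34,0],[0,-34,0],[0,-34,0]], twist=[[0,0,-0.053],[0,0,-0.053],[0,0,-0.053],[0,0,-0.053],[0,0,-0.053],[0,0,-0.053],[0,0,-0.053],[0,0,-0.053],[0,0,-0.053],[0,0,-0.053],[0,0,-0.053],[0,0,-0.053]])

```text
time: 5.3
ee_pos: [0.5123, 0.0102, 0.1883]
tcp_rot: [-0.0, 0.91, 0.414, -0.001]
force: [0.1, -1.5, -0.1]
grip_width: 0.0531
gripper_force: 26.4
```

arm_command(delta_pos=[[0,-36,0],[0,-36,0],[0,-36,0],[0,-36,0],[0,-36,0],[0,-36,0],[-2,-36,0],[-2,-36,0],[-2,-36,0],[-3,-30,0],[-3,-20,0],[-2,-20,0]], twist=[[0,0,-0.053],[0,0,-0.053],[0,0,-0.053],[0,0,-0.053],[0,0,-0.053],[0,0,-0.053],[0,0,-0.053],[0,0,-0.053],[0,0,-0.053],[0,0,-0.053],[0,0,-0.053],[0,0,-0.053]])

```text
time: 6.5
ee_pos: [0.4986, -0.383, 0.1883]
tcp_rot: [-0.001, 0.994, 0.107, -0.001]
force: [0.9, 0.1, 0.2]
grip_width: 0.0532
gripper_force: 26.4
```

arm_command(delta_pos=[[0,0,-20],[0,0,-20],[0,0,-20],[0,0,-20],[0,0,0],[0,0,0]], twist=[[0,0,0],[0,0,0],[0,0,0],[0,0,0],[0,0,0],[0,0,0]])

```text
time: 7.1
ee_pos: [0.4993, -0.3821, 0.1092]
tcp_rot: [-0.0, 0.994, 0.109, -0.0]
force: [0.3, 0.9, 0.1]
grip_width: 0.0533
gripper_force: 26.6
```

Run:
```python
from h import *
pose()
im=camera("top");cv2.imwrite("pics/t5.png",im)
h,s,v=cv2.split(hsv(im))
wood=((h>8)&(h<25)&(s>50)&(v>115)).astype(np.uint8)
print("small mould",rect("top",box(wood,(148,175,192,210)),.074))
dark=((h<14)&(s>90)&(v<110)).astype(np.uint8)
print("large deckle",rect("top",box(dark,(155,158,195,226)),.052))
```

```text
t 7.1 pos [ 499.3 -382.1  109.2] yang -77.47 zax [-0.001  0.001 -1.   ] w 53.3 F [0.3 0.9 0.1] 26.6 q7 -0.37
small mould (array([512.4, 401.2]), array([112.4,  56.9]), 85.4, array([511.8, 400.8]), 301)
large deckle (array([522.1, 397.1]), array([178.9,  63.2]), 6.9, array([522.6, 396.9]), 249)
```

arm_command(delta_pos=[[0,0,-20],[0,0,-20],[0,0,-12],[0,0,-8],[0,0,-3],[0,0,-3],[0,0,0],[0,0,0]], twist=[[0,0,0],[0,0,0],[0,0,0],[0,0,0],[0,0,0],[0,0,0],[0,0,0],[0,0,0]])

```text
time: 7.95
ee_pos: [0.4994, -0.3827, 0.0438]
tcp_rot: [0.0, 0.994, 0.109, 0.0]
force: [-0.1, -0.7, -0.4]
grip_width: 0.0536
gripper_force: 26.6
```

arm_command(delta_pos=[[0,0,0],[0,0,0],[0,0,0],[0,0,0],[0,0,0],[0,0,0]], twist=[[0,0,0],[0,0,0],[0,0,0],[0,0,0],[0,0,0],[0,0,0]], grip=85)

```text
time: 8.55
ee_pos: [0.4991, -0.3825, 0.0433]
tcp_rot: [0.0, 0.994, 0.109, -0.0]
force: [0.3, 0.9, 0.2]
grip_width: 0.0846
gripper_force: 0.0
```

arm_command(delta_pos=[[0,0,10],[0,0,30],[0,0,35],[0,0,35],[0,0,30],[0,0,0]], twist=[[0,0,0],[0,0,0],[0,0,0],[0,0,0],[0,0,0],[0,0,0]])

```text
time: 9.15
ee_pos: [0.5004, -0.3845, 0.1887]
tcp_rot: [0.003, 0.994, 0.109, 0.003]
force: [1.3, -0.4, 0.4]
grip_width: 0.085
gripper_force: 0.0
```

Run:
```python
from h import *
pose()
i1=camera("top");i2=camera("side")
cv2.imwrite("pics/c6.png",np.hstack([cv2.resize(i1[170:240,360:430],(400,400)),cv2.resize(i2[275:355,335:415],(400,400))]))
```

```text
t 9.15 pos [ 500.4 -384.5  188.7] yang -77.49 zax [ 0.006 -0.005 -1.   ] w 85.0 F [ 1.3 -0.4  0.4] 0.0 q7 -0.41
```

View pics/c6.png

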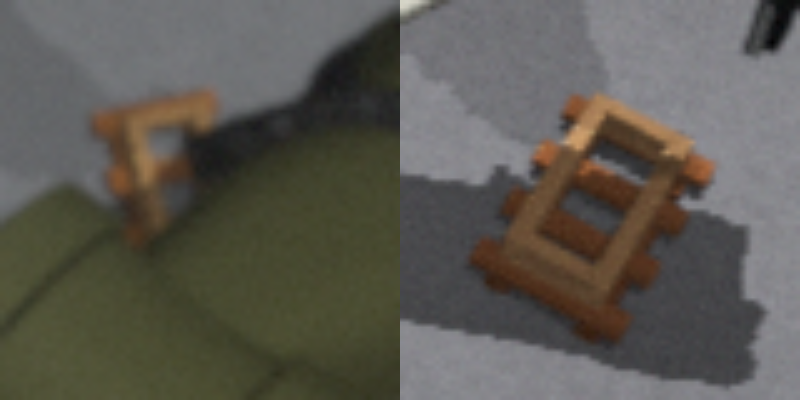

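The side crop shows the small deckle flat, centred and square on the rack. Back to the stack.

arm_command(delta_pos=[[0,20,0],[0,30,0],[0,34,0],[0,34,0],[0,34,0],[0,34,0],[0,34,0],[0,34,0],[0,34,0],[0,34,0],[0,34,0],[0,34,0]], twist=[[0,0,0.053],[0,0,0.053],[0,0,0.053],[0,0,0.053],[0,0,0.053],[0,0,0.053],[0,0,0.053],[0,0,0.053],[0,0,0.053],[0,0,0.053],[0,0,0.053],[0,0,0.053]])

```text
time: 10.45
ee_pos: [0.4982, 0.009, 0.1824]
tcp_rot: [-0.0, 0.91, 0.416, -0.001]
force: [0.8, 0.5, 0.6]
grip_width: 0.0852
gripper_force: 0.0
```

arm_command(delta_pos=[[0,36,0],[0,36,0],[0,36,0],[0,36,0],[0,36,0],[0,36,0],[2,36,0],[2,36,0],[2,36,0],[2,30,0],[3,20,0],[2,20,0]], twist=[[0,0,0.053],[0,0,0.053],[0,0,0.053],[0,0,0.053],[0,0,0.053],[0,0,0.053],[0,0,0.053],[0,0,0.053],[0,0,0.053],[0,0,0.053],[0,0,0.053],[0,0,0.053]])

```text
time: 11.65
ee_pos: [0.5112, 0.4025, 0.1817]
tcp_rot: [-0.0, 0.734, 0.679, -0.001]
force: [0.7, -0.6, 0.7]
grip_width: 0.0849
gripper_force: 0.0
```

arm_command(delta_pos=[[0,0,-20],[0,0,-20],[0,0,-10],[0,0,0],[0,0,0]], twist=[[0,0,0],[0,0,0],[0,0,0],[0,0,0],[0,0,0]])

```text
time: 12.15
ee_pos: [0.5122, 0.4014, 0.1333]
tcp_rot: [-0.0, 0.735, 0.678, -0.0]
force: [0.1, 0.0, 0.6]
grip_width: 0.085
gripper_force: 0.0
```

```bash
python3 -c "
from h import *
pose()"
```

```text
t 12.15 pos [512.2 401.4 133.3] yang -4.6 zax [-0. -0. -1.] w 85.0 F [0.1 0.  0.6] 0.0 q7 -0.67
```

arm_command(delta_pos=[[0,0,-20],[0,0,-15],[0,0,-10],[0,0,-8],[0,0,0],[0,0,0]], twist=[[0,0,0],[0,0,0],[0,0,0],[0,0,0],[0,0,0],[0,0,0]])

```text
time: 12.75
ee_pos: [0.5124, 0.4017, 0.0808]
tcp_rot: [0.0, 0.735, 0.678, 0.0]
force: [-0.5, 0.5, 0.0]
grip_width: 0.0847
gripper_force: 0.0
```

arm_command(delta_pos=[[0,0,0],[0,0,0],[0,0,0],[0,0,0],[0,0,0],[0,0,0]], twist=[[0,0,0],[0,0,0],[0,0,0],[0,0,0],[0,0,0],[0,0,0]], grip=45)

```text
time: 13.35
ee_pos: [0.5125, 0.4018, 0.081]
tcp_rot: [0.0, 0.735, 0.678, 0.001]
force: [-0.4, -0.9, 6.0]
grip_width: 0.053
gripper_force: 27.0
```

arm_command(delta_pos=[[0,0,5],[0,0,10],[0,0,20],[0,0,25],[0,0,25],[0,0,20],[0,0,0],[0,0,0]], twist=[[0,0,0],[0,0,0],[0,0,0],[0,0,0],[0,0,0],[0,0,0],[0,0,0],[0,0,0]])

```text
time: 14.15
ee_pos: [0.512, 0.4015, 0.1855]
tcp_rot: [-0.0, 0.735, 0.678, 0.0]
force: [1.1, -0.0, -0.9]
grip_width: 0.0534
gripper_force: 26.5
```

Run:
```python
from h import *
pose()
i2=camera("side");cv2.imwrite("pics/c7.png",cv2.resize(i2[80:200,130:250],(500,500)))
```

```text
t 14.15 pos [512.  401.5 185.5] yang -4.58 zax [ 0.  0. -1.] w 53.4 F [ 1.1 -0.  -0.9] 26.5 q7 -0.68
```

View pics/c7.png

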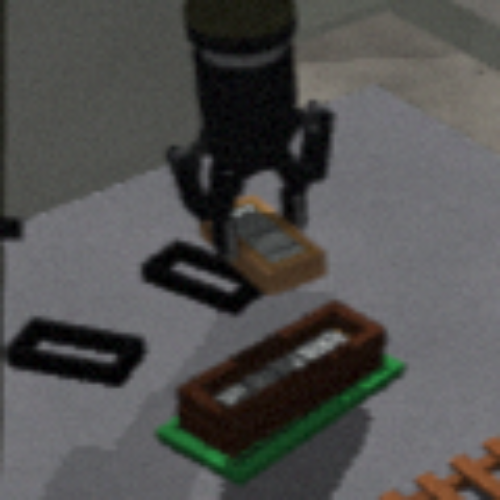

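The small mould is up, level and mesh up, and the large deckle is undisturbed. Carry it to the small tray.

arm_command(delta_pos=[[4,-20,0],[6,-27,0],[6,-30,0],[6,-30,0],[6,-30,0],[6,-30,0],[6,-30,0],[6,-30,0],[6,-30,0],[6,-30,0],[6,-30,0],[6,-30,0]], twist=[[0,0,0.1],[0,0,0.1],[0,0,0.1],[0,0,0.1],[0,0,0.1],[0,0,0.1],[0,0,0.1],[0,0,0.1],[0,0,0.1],[0,0,0.1],[0,0,0.1],[0,0,0.1]])

```text
time: 15.4
ee_pos: [0.5815, 0.0532, 0.1839]
tcp_rot: [-0.001, 0.221, 0.975, -0.0]
force: [0.2, -0.2, -0.8]
grip_width: 0.0535
gripper_force: 26.5
```

arm_command(delta_pos=[[4,-20,0],[3,-10,0],[0,0,-15],[0,0,-20],[0,0,-20],[0,0,-20],[0,0,0],[0,0,0]], twist=[[0,0,0.1],[0,0,0.1],[0,0,0.03],[0,0,0],[0,0,0],[0,0,0],[0,0,0],[0,0,0]])

```text
time: 16.2
ee_pos: [0.5886, 0.0246, 0.1096]
tcp_rot: [-0.001, 0.11, 0.994, -0.0]
force: [0.2, -0.3, -0.7]
grip_width: 0.0529
gripper_force: 26.6
```

Run:
```python
from h import *
pose()
im=camera("top");cv2.imwrite("pics/t8.png",im)
h,s,v=cv2.split(hsv(im))
dark=((h<14)&(s>90)&(v<115)).astype(np.uint8)
print("large deckle",rect("top",box(dark,(155,158,195,226)),.052))
```

```text
t 16.2 pos [588.6  24.6 109.6] yang 77.36 zax [-0.002  0.    -1.   ] w 52.9 F [ 0.2 -0.3 -0.7] 26.6 q7 1.12
large deckle (array([522.2, 396.9]), array([178.9,  63.2]), 7.3, array([521.7, 395.4]), 334)
```

arm_command(delta_pos=[[0,0,-20],[1,0,-20],[0,0,-12],[0,0,-6],[0,0,-3],[0,0,-2],[0,0,0],[0,0,0]], twist=[[0,0,0],[0,0,0],[0,0,0],[0,0,0],[0,0,0],[0,0,0],[0,0,0],[0,0,0]])

```text
time: 17.05
ee_pos: [0.5905, 0.0246, 0.0478]
tcp_rot: [0.0, 0.11, 0.994, 0.0]
force: [0.0, 1.0, 0.3]
grip_width: 0.0536
gripper_force: 26.7
```

arm_command(delta_pos=[[0,0,0],[0,0,0],[0,0,0],[0,0,0],[0,0,0],[0,0,0]], twist=[[0,0,0],[0,0,0],[0,0,0],[0,0,0],[0,0,0],[0,0,0]], grip=85)

```text
time: 17.65
ee_pos: [0.5901, 0.0245, 0.0473]
tcp_rot: [-0.0, 0.11, 0.994, -0.0]
force: [-0.2, 0.1, 0.3]
grip_width: 0.0848
gripper_force: 0.0
```

arm_command(delta_pos=[[0,0,10],[0,0,25],[0,0,30],[0,0,30],[0,0,20],[0,0,0]], twist=[[0,0,0],[0,0,0],[0,0,0],[0,0,0],[0,0,0],[0,0,0]])

```text
time: 18.25
ee_pos: [0.5918, 0.0247, 0.1662]
tcp_rot: [0.003, 0.11, 0.994, 0.001]
force: [-0.4, 0.1, 0.2]
grip_width: 0.0852
gripper_force: 0.0
```

Run:
```python
from h import *
pose()
i1=camera("top");i2=camera("side")
cv2.imwrite("pics/c9.png",np.hstack([cv2.resize(i1[140:220,155:305],(450,240)),cv2.resize(i2[195:245,250:325],(360,240))]))
```

```text
t 18.25 pos [591.8  24.7 166.2] yang 77.34 zax [ 0.006  0.    -1.   ] w 85.2 F [-0.4  0.1  0.2] 0.0 q7 1.14
```

View pics/c9.png

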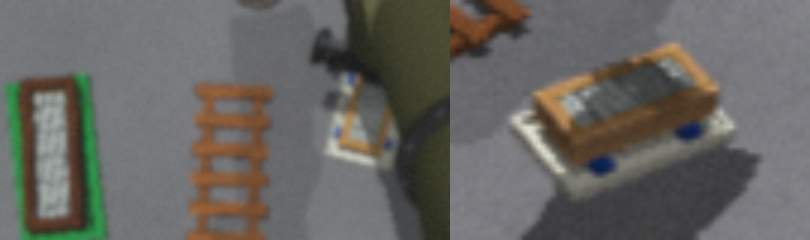

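The small mould sits well on the bearers, mesh up. The stack is now unobstructed, so I'll remeasure the large deckle.

Run:
```python
from h import *
im=camera("top");cv2.imwrite("pics/t10.png",im)
h,s,v=cv2.split(hsv(im))
green=((h>45)&(h<85)&(s>120)).astype(np.uint8)
b=(150,155,202,232)
print("board",rect("top",box(green,b),.012))
dark=((h<14)&(s>90)&(v<115)).astype(np.uint8)
n,l,st,c=cv2.connectedComponentsWithStats(box(dark,b));i=1+st[1:,4].argmax()
print("deckle",rect("top",l==i,.052),st[1:,4])
f=cv2.morphologyEx(box(dark,b),cv2.MORPH_CLOSE,np.ones((13,13)))
v_,u_=np.nonzero(f);p=ray("top",np.c_[u_,v_],.052);w,V=np.linalg.eigh(np.cov(p.T));print("pca",p.mean(0),np.degrees(np.arctan2(V[1,1],V[0,1])))
```

```text
board (array([520.1, 401.3]), array([202.1,  98.3]), 9.6, array([505.8, 388.1]), 417)
deckle (array([521.8, 397.2]), array([178.3,  63.2]), 6.9, array([521.3, 395.6]), 336) [336]
pca [0.53358301 0.39791139] -172.75193964880816
```

arm_command(delta_pos=[[-4,20,0],[-6,32,0],[-6,34,0],[-6,34,0],[-6,34,0],[-6,34,0],[-6,34,0],[-6,34,0],[-6,34,0],[-6,33,0],[-6,30,0],[-4,20,0]], twist=[[0,0,0.03],[0,0,0.03],[0,0,0.03],[0,0,0.03],[0,0,0.03],[0,0,0.03],[0,0,0.03],[0,0,0.03],[0,0,0.03],[0,0,0.03],[0,0,0.03],[0,0,0.013]])

```text
time: 19.6
ee_pos: [0.5195, 0.4011, 0.1611]
tcp_rot: [-0.001, -0.064, 0.998, 0.0]
force: [0.0, -1.0, -0.2]
grip_width: 0.0847
gripper_force: 0.0
```

arm_command(delta_pos=[[0,0,-20],[0,0,-20],[0,0,-15],[0,0,0],[0,0,0]], twist=[[0,0,0],[0,0,0],[0,0,0],[0,0,0],[0,0,0]])

```text
time: 20.1
ee_pos: [0.5218, 0.3975, 0.107]
tcp_rot: [-0.001, -0.061, 0.998, -0.0]
force: [0.1, -0.3, 1.2]
grip_width: 0.0852
gripper_force: 0.0
```

```bash
python3 -c "
from h import *
pose()"
```

```text
t 20.1 pos [521.8 397.5 107. ] yang 97.01 zax [-0.001 -0.001 -1.   ] w 85.2 F [ 0.1 -0.3  1.2] 0.0 q7 0.8
```

arm_command(delta_pos=[[0,0,-15],[0,0,-15],[0,0,-10],[0,0,-7],[0,0,0],[0,0,0]], twist=[[0,0,0],[0,0,0],[0,0,0],[0,0,0],[0,0,0],[0,0,0]])

```text
time: 20.7
ee_pos: [0.5221, 0.3976, 0.0602]
tcp_rot: [-0.0, -0.061, 0.998, -0.0]
force: [-0.2, -0.4, 0.2]
grip_width: 0.0853
gripper_force: 0.0
```

arm_command(delta_pos=[[0,0,0],[0,0,0],[0,0,0],[0,0,0],[0,0,0],[0,0,0]], twist=[[0,0,0],[0,0,0],[0,0,0],[0,0,0],[0,0,0],[0,0,0]], grip=55)

```text
time: 21.3
ee_pos: [0.5225, 0.398, 0.0611]
tcp_rot: [0.001, -0.061, 0.998, 0.0]
force: [0.6, -0.1, 5.5]
grip_width: 0.065
gripper_force: 28.5
```

arm_command(delta_pos=[[0,0,5],[0,0,10],[0,0,20],[0,0,20],[0,0,20],[0,0,20],[0,0,0],[0,0,0]], twist=[[0,0,0],[0,0,0],[0,0,0],[0,0,0],[0,0,0],[0,0,0],[0,0,0],[0,0,0]])

```text
time: 22.1
ee_pos: [0.5221, 0.3974, 0.1556]
tcp_rot: [0.0, -0.061, 0.998, 0.0]
force: [0.9, 0.0, -1.0]
grip_width: 0.0651
gripper_force: 28.1
```

Run:
```python
from h import *
pose()
i2=camera("side");cv2.imwrite("pics/c10.png",cv2.resize(i2[80:200,130:250],(500,500)))
```

```text
t 22.1 pos [522.1 397.4 155.6] yang 97.0 zax [ 0.001  0.    -1.   ] w 65.1 F [ 0.9  0.  -1. ] 28.1 q7 0.82
```

View pics/c10.png

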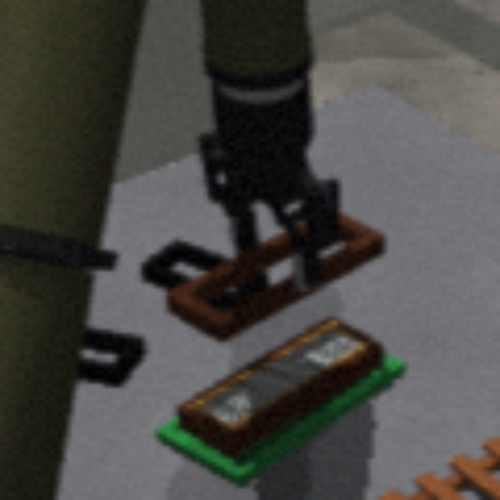

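Large deckle is held level and the mould stays put. Carry it to the large rack.

arm_command(delta_pos=[[0,-15,0],[0,-25,0],[0,-30,0],[0,-30,0],[-1,-30,0],[-1,-30,0],[-1,-25,0],[0,-20,-10],[0,0,-20],[0,0,-20],[0,0,0],[0,0,0]], twist=[[0,0,-0.02],[0,0,-0.02],[0,0,-0.02],[0,0,-0.02],[0,0,-0.02],[0,0,-0.024],[0,0,0],[0,0,0],[0,0,0],[0,0,0],[0,0,0],[0,0,0]])

```text
time: 23.35
ee_pos: [0.5186, 0.1917, 0.1049]
tcp_rot: [-0.001, 0.001, 1.0, -0.0]
force: [-0.5, -0.3, -0.4]
grip_width: 0.065
gripper_force: 28.4
```

```bash
python3 -c "
from h import *
pose()"
```

```text
t 23.35 pos [518.6 191.7 104.9] yang 89.85 zax [-0.002 -0.001 -1.   ] w 65.0 F [-0.5 -0.3 -0.4] 28.4 q7 0.97
```

arm_command(delta_pos=[[0,0,-20],[0,0,-20],[0,0,-10],[0,0,-6],[0,0,-3],[0,0,-2],[0,0,0],[0,0,0]], twist=[[0,0,0],[0,0,0],[0,0,0],[0,0,0],[0,0,0],[0,0,0],[0,0,0],[0,0,0]])

```text
time: 24.15
ee_pos: [0.5194, 0.1926, 0.0448]
tcp_rot: [0.0, 0.001, 1.0, 0.0]
force: [-0.9, -0.2, -0.3]
grip_width: 0.0654
gripper_force: 28.4
```

arm_command(delta_pos=[[0,0,0],[0,0,0],[0,0,0],[0,0,0],[0,0,0],[0,0,0]], twist=[[0,0,0],[0,0,0],[0,0,0],[0,0,0],[0,0,0],[0,0,0]], grip=85)

```text
time: 24.75
ee_pos: [0.5191, 0.1926, 0.0443]
tcp_rot: [0.0, 0.001, 1.0, -0.0]
force: [0.5, -0.3, -0.1]
grip_width: 0.085
gripper_force: 0.0
```

arm_command(delta_pos=[[0,0,10],[0,0,20],[0,0,25],[0,0,25],[0,0,20],[0,-20,20],[0,-20,0],[0,0,0]], twist=[[0,0,0],[0,0,0],[0,0,0],[0,0,0],[0,0,0],[0,0,0],[0,0,0],[0,0,0]])

```text
time: 25.55
ee_pos: [0.5196, 0.1495, 0.1655]
tcp_rot: [0.001, 0.003, 1.0, -0.001]
force: [-0.4, 0.7, -0.1]
grip_width: 0.0849
gripper_force: 0.0
```

Run:
```python
from h import *
pose()
im=camera("top");i2=camera("side")
h,s,v=cv2.split(hsv(im))
dark=((h<14)&(s>90)&(v<115)).astype(np.uint8)
n,l,st,c=cv2.connectedComponentsWithStats(box(dark,(150,155,202,232)));i=1+st[1:,4].argmax()
print("mould",rect("top",l==i,.034),st[1:,4])
cv2.imwrite("pics/c11.png",np.hstack([cv2.resize(im[140:240,145:305],(400,250)),cv2.resize(i2[175:235,190:286],(400,250))]))
```

```text
t 25.55 pos [519.6 149.5 165.5] yang 89.68 zax [ 0.001 -0.002 -1.   ] w 84.9 F [-0.4  0.7 -0.1] 0.0 q7 1.06
mould (array([519.5, 370.4]), array([39.9,  3.5]), 3.6, array([518.2, 370.5]), 18) [ 6  8 18  3  7  2  4]
```

View pics/c11.png

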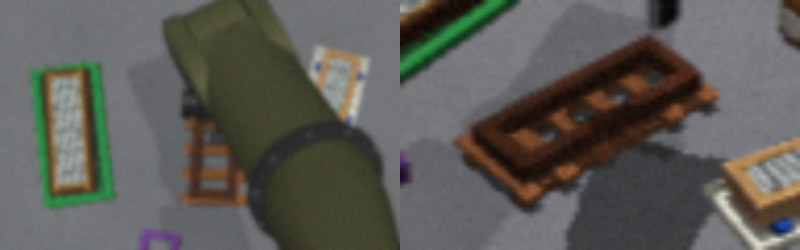

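The large deckle lies centred and square on its rack. Back for the large mould.

arm_command(delta_pos=[[0,15,0],[0,25,0],[0,30,0],[0,30,0],[1,30,0],[1,30,0],[1,30,0],[0,30,0],[0,15,-15],[0,10,-20],[0,0,-25],[0,0,0]], twist=[[0,0,0.02],[0,0,0.02],[0,0,0.02],[0,0,0.02],[0,0,0.02],[0,0,0.025],[0,0,0],[0,0,0],[0,0,0],[0,0,0],[0,0,0],[0,0,0]])

```text
time: 26.85
ee_pos: [0.5193, 0.3968, 0.0995]
tcp_rot: [-0.003, -0.063, 0.998, -0.002]
force: [-0.8, -0.3, -0.5]
grip_width: 0.0848
gripper_force: 0.0
```

Run:
```python
from h import *
i2=camera("side");pose()
cv2.imwrite("pics/c12.png",cv2.resize(i2[80:200,130:250],(500,500)))
```

```text
t 26.9 pos [520.4 397.  101.6] yang 97.13 zax [-0.004 -0.003 -1.   ] w 85.1 F [ 0.9 -0.2 -0.1] 0.0 q7 0.8
```

View pics/c12.png

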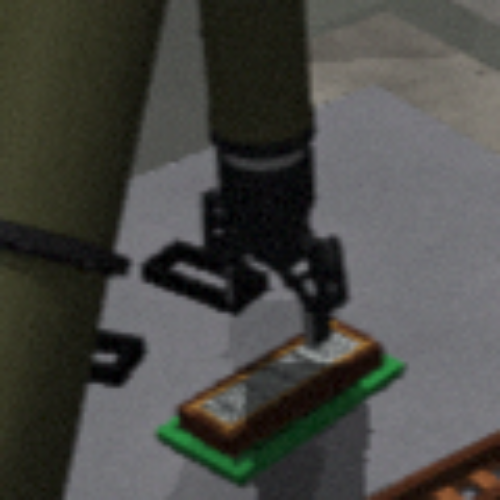

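The mould is in place with the gripper straddling above it. Descend and grip.

arm_command(delta_pos=[[0,0,-20],[0,0,-15],[0,0,-10],[0,0,-6],[0,0,0],[0,0,0],[0,0,0]], twist=[[0,0,0],[0,0,0],[0,0,0],[0,0,0],[0,0,0],[0,0,0],[0,0,0]])

```text
time: 27.6
ee_pos: [0.5225, 0.3978, 0.054]
tcp_rot: [0.0, -0.061, 0.998, 0.0]
force: [0.5, -0.8, 0.2]
grip_width: 0.0848
gripper_force: 0.0
```

arm_command(delta_pos=[[0,0,-6],[0,0,-6],[0,0,0],[0,0,0]], twist=[[0,0,0],[0,0,0],[0,0,0],[0,0,0]])

```text
time: 28.0
ee_pos: [0.5219, 0.3974, 0.0409]
tcp_rot: [-0.0, -0.062, 0.998, -0.0]
force: [-0.7, -0.5, -0.1]
grip_width: 0.0853
gripper_force: 0.0
```

arm_command(delta_pos=[[0,0,0],[0,0,0],[0,0,0],[0,0,0],[0,0,0],[0,0,0]], twist=[[0,0,0],[0,0,0],[0,0,0],[0,0,0],[0,0,0],[0,0,0]], grip=55, grip_force=30)

```text
time: 28.6
ee_pos: [0.5222, 0.398, 0.0418]
tcp_rot: [0.0, -0.062, 0.998, 0.0]
force: [-0.4, 0.2, 5.3]
grip_width: 0.0648
gripper_force: 34.3
```

arm_command(delta_pos=[[0,0,5],[0,0,10],[0,0,20],[0,0,25],[0,0,25],[0,0,25],[0,0,20],[0,0,0],[0,0,0]], twist=[[0,0,0],[0,0,0],[0,0,0],[0,0,0],[0,0,0],[0,0,0],[0,0,0],[0,0,0],[0,0,0]])

```text
time: 29.5
ee_pos: [0.5221, 0.3971, 0.1711]
tcp_rot: [0.0, -0.061, 0.998, -0.0]
force: [-0.4, 0.5, -2.5]
grip_width: 0.065
gripper_force: 33.9
```

Run:
```python
from h import *
i2=camera("side");pose()
cv2.imwrite("pics/c13.png",cv2.resize(i2[80:200,130:250],(500,500)))
```

```text
t 29.55 pos [521.7 396.8 170.2] yang 97.05 zax [-0.001 -0.001 -1.   ] w 64.7 F [-0.3 -1.  -2.8] 33.9 q7 0.82
```

View pics/c13.png

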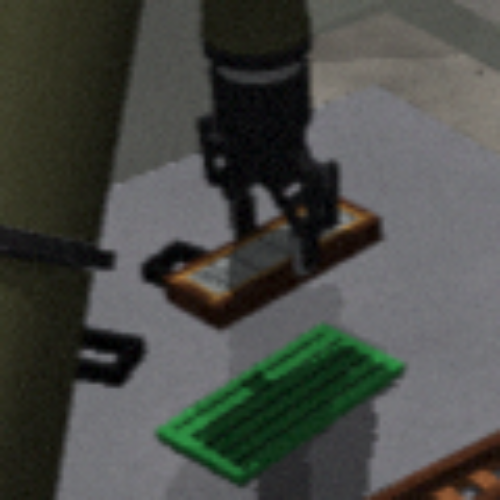

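The large mould is held level. Carry it to the large tray.

arm_command(delta_pos=[[0,-15,0],[2,-25,0],[2,-32,0],[2,-34,0],[2,-34,0],[2,-34,0],[2,-34,0],[2,-34,0],[2,-34,0],[2,-34,0],[2,-34,0],[2,-34,0]], twist=[[0,0,-0.017],[0,0,-0.017],[0,0,-0.017],[0,0,-0.017],[0,0,-0.017],[0,0,-0.017],[0,0,-0.017],[0,0,-0.017],[0,0,-0.017],[0,0,-0.017],[0,0,-0.017],[0,0,-0.017]])

```text
time: 30.75
ee_pos: [0.5428, 0.0169, 0.1702]
tcp_rot: [-0.001, 0.042, 0.999, -0.0]
force: [0.4, -0.1, -1.6]
grip_width: 0.0651
gripper_force: 33.9
```

arm_command(delta_pos=[[3,-34,0],[3,-34,0],[3,-34,0],[3,-34,0],[3,-34,0],[3,-25,0],[2,-15,0],[0,0,-20],[0,0,-20],[0,0,-20],[0,0,0],[0,0,0]], twist=[[0,0,-0.017],[0,0,-0.017],[0,0,-0.017],[0,0,-0.017],[0,0,-0.017],[0,0,-0.012],[0,0,0],[0,0,0],[0,0,0],[0,0,0],[0,0,0],[0,0,0]])

```text
time: 31.95
ee_pos: [0.5636, -0.1901, 0.1111]
tcp_rot: [-0.001, 0.089, 0.996, 0.0]
force: [-0.3, -0.1, 0.2]
grip_width: 0.0652
gripper_force: 34.3
```

```bash
python3 -c "
from h import *
pose()"
```

```text
t 31.95 pos [ 563.6 -190.1  111.1] yang 79.83 zax [-0.001  0.001 -1.   ] w 65.2 F [-0.3 -0.1  0.2] 34.3 q7 1.53
```

Place height: TCP ≈ 16+29.5 = 46.

arm_command(delta_pos=[[0,-1,-20],[0,0,-20],[0,0,-12],[0,0,-6],[0,0,-3],[0,0,-3],[0,0,0],[0,0,0]], twist=[[0,0,0],[0,0,0],[0,0,0],[0,0,0],[0,0,0],[0,0,0],[0,0,0],[0,0,0]])

```text
time: 32.75
ee_pos: [0.5644, -0.1916, 0.0477]
tcp_rot: [0.0, 0.089, 0.996, -0.0]
force: [0.3, 0.0, -1.8]
grip_width: 0.065
gripper_force: 34.3
```

arm_command(delta_pos=[[0,0,0],[0,0,0],[0,0,0],[0,0,0],[0,0,0],[0,0,0]], twist=[[0,0,0],[0,0,0],[0,0,0],[0,0,0],[0,0,0],[0,0,0]], grip=85)

```text
time: 33.35
ee_pos: [0.5641, -0.1915, 0.0473]
tcp_rot: [-0.0, 0.089, 0.996, -0.0]
force: [-0.2, 0.7, -0.3]
grip_width: 0.0847
gripper_force: 0.0
```

arm_command(delta_pos=[[0,0,10],[0,0,20],[0,0,30],[0,0,40],[0,0,40],[0,0,20],[-20,-30,0],[-20,-30,0],[-20,-30,0],[-20,-20,0],[0,0,0],[0,0,0]], twist=[[0,0,0],[0,0,0],[0,0,0],[0,0,0],[0,0,0],[0,0,0],[0,0,0],[0,0,0],[0,0,0],[0,0,0],[0,0,0],[0,0,0]])

```text
time: 34.55
ee_pos: [0.4839, -0.3018, 0.208]
tcp_rot: [0.0, 0.09, 0.996, -0.0]
force: [0.7, 2.5, 0.5]
grip_width: 0.0849
gripper_force: 0.0
```

Run:
```python
from h import *
pose()
i1=camera("top");i2=camera("side")
cv2.imwrite("pics/c14.png",np.hstack([cv2.resize(i1[110:250,145:425],(440,220)),cv2.resize(i2[175:355,190:410],(350,220))]))
cv2.imwrite("pics/full.png",i1)
```

```text
t 34.55 pos [ 483.9 -301.8  208. ] yang 79.72 zax [ 0.001 -0.    -1.   ] w 84.9 F [0.7 2.5 0.5] 0.0 q7 1.79
```

View pics/c14.png

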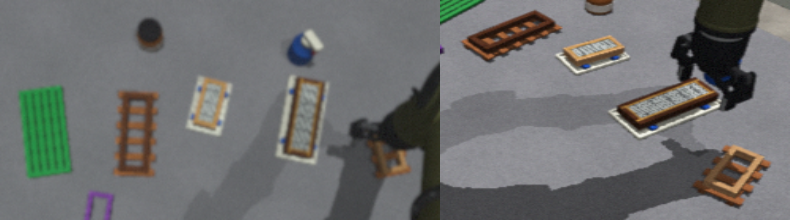

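All four frames lie flat and centred on their places. The jar and bottle are where they were, and the robot is clear.

```bash
python3 -c "
from plant import *
print(finish_job())"
```

```text
the job is handed in; nothing more can be done
None
```

All four frames are on their own drying places, looking flat, centred and square in the final pictures, and the job was handed in with about 35 s of the 128 s on the clock; no verdict came back.

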